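Weigh a tin on the counter scale

TASK

Take the salt shaker off the scale's plate and stand it upright on the worktop, then with the plate empty press the large round key and after it the square key, each fully down. Next stand the tall slim tin upright in the middle of the plate, let it go, and only then press the bar key fully down. Never have two keys down at once, leave the small round key alone, and do not disturb the wide tin, pepper mill, sauce bottle and spice jar.

Things in the scene. Friction and masses are not known exactly. Their poses are not given: they have to be found in the camera images.
- scale: White counter scale, fixed, 250 mm wide (y), about 210 deep (x), 144 high. Origin: centre of its underside, on the worktop; its front (key panel) faces its -x. The panel slopes at 30 degrees, rising to the back, with four keys in one row across it, 56 mm apart, in an order that varies; key tops are 44 mm above the worktop and 90 mm in front of the origin
- plate_centre (a point): Centre of the top face of the flat steel weighing plate (156 deep x 240 wide x 10 mm; top 144 mm above the worktop; from 73 mm in front of the scale's origin to 83 mm behind it); axes as the scale's. The plate hangs over the panel and the upper edge of the keys (its front edge is 17 mm behind the line straight above their middle, 90 mm up): reach them with the tool tilted about 30 degrees, fingers shut and side by side along the row
- round_key (a joint): Grey spring key on the sloping panel of the scale: large round, 42 mm diameter (wakes the scale). Joint value 0 = up, 0.006 m = fully down; it moves along the panel's normal, into the panel. Starts to move at 1.5 N, fully down at 4.5 N; returns by itself when let go. It counts as pressed when fully down or nearly (from 4.5 mm)
- round_key_top (a point): Centre of the top face of the large round key; the face stands 9 mm above the panel and lies in the panel's slope (its outward normal leans 30 degrees from vertical towards the front of the scale)
- square_key (a joint): Grey spring key on the sloping panel of the scale: square, 38 x 38 mm (zeroes it). Joint value 0 = up, 0.006 m = fully down; it moves along the panel's normal, into the panel. Starts to move at 1.5 N, fully down at 4.5 N; returns by itself when let go. It counts as pressed when fully down or nearly (from 4.5 mm)
- square_key_top (a point): Centre of the top face of the square key; the face stands 9 mm above the panel and lies in the panel's slope (its outward normal leans 30 degrees from vertical towards the front of the scale)
- bar_key (a joint): Grey spring key on the sloping panel of the scale: bar, 22 mm across and 44 mm long, long side running up the slope (records the weight). Joint value 0 = up, 0.006 m = fully down; it moves along the panel's normal, into the panel. Starts to move at 1.5 N, fully down at 4.5 N; returns by itself when let go. It counts as pressed when fully down or nearly (from 4.5 mm)
- bar_key_top (a point): Centre of the top face of the bar key; the face stands 9 mm above the panel and lies in the panel's slope (its outward normal leans 30 degrees from vertical towards the front of the scale)
- spare_key (a joint): Grey spring key on the sloping panel of the scale: small round, 24 mm diameter (switches the units; not to be pressed). Joint value 0 = up, 0.006 m = fully down; it moves along the panel's normal, into the panel. Starts to move at 1.5 N, fully down at 4.5 N; returns by itself when let go. It counts as pressed when fully down or nearly (from 4.5 mm)
- spare_key_top (a point): Centre of the top face of the small round key; the face stands 9 mm above the panel and lies in the panel's slope (its outward normal leans 30 degrees from vertical towards the front of the scale)
- salt_shaker: Glass salt shaker with grey cap, round, 44 mm diameter up to 74 mm, 34 mm diameter cap above, 90 mm high, about 0.1 kg; starts upright on the weighing plate. Lift it low and draw it towards the robot: a wall shelf hangs 615 mm above the worktop, its front edge 70 to 100 mm behind the middle of the plate. Origin at the centre of its underside, z up its axis
- slim_tin: The tall slim food tin, 57 mm diameter, 72 mm high, about 0.18 kg; taller than wide. Stands upright on the worktop among other things. Origin at the centre of its underside, z up its axis
- wide_tin: Bystander: the low wide food tin, 75 mm diameter, 58 mm high; origin at the centre of its underside
- pepper_mill: Bystander: dark wooden pepper mill, 58 mm diameter, 170 mm high; origin at the centre of its underside
- sauce_bottle: Bystander: dark sauce bottle, 56 mm diameter, 214 mm high; origin at the centre of its underside
- spice_jar: Bystander: spice jar with red cap, 45 mm diameter, 106 mm high; origin at the centre of its underside. (Its like also stand at the back wall, out of the work; the bystanders and the slim tin stand near the left and right of the scale, in places that vary.)
Mind the look-alikes: they are no part of the job. What is shaped like the salt_shaker but green or yellow is not meant.

How it is judged:
By the outcome, as a careful person would: the job done as asked, in the order asked, and still so for the second after the job is handed in, with the robot touching nothing.
It also fails if it takes over 72 s, if anything falls off the work surface, if the arm or the gripper's body presses on something with over 40 N, if the wrist force passes 120 N, or if a joint passes its speed limit or range.

ROBOT

A 7-joint arm with a two-finger parallel gripper is mounted at the origin on a cart in front of the work surface, level with it; the furniture and walls round the work are solid. World frame = base frame: x ahead of the robot, y to its left, z up, the work surface at z = 0. Lengths are in m, angles in rad, forces in N, time in s.
With the tool pointing down it reaches from about 0.4 to 0.85 m from the base axis. Payload 10.4 kg.
Tool frame: the origin (TCP) lies on the centre line of the jaws, within the pads' length; the fingertips stand r.finger_overhang ahead of it and the grasp point (between the pads) lies 5 mm behind it (r.finger_overhang is the distance from the TCP to the fingertips, in m); z points along the fingers, y is the line along which they close (so a half turn about z gives the same grasp; the last joint's range is limited). The gripper opens to 87 mm and grips with 3 to 60 N. Pads are 19 mm wide; open, the fingers measure 117 mm over their backs; the gripper's body (75 mm by 190 mm) begins 51 mm behind the grasp point.
Start: joints at [1.126, 0.332, -0.065, 1.46, 0.022, 1.35, -0.088], TCP at [0.256, -0.57, 0.237] pointing down, gripper open.
Joint ranges: [-2.6, 2.6], [-0.5, 2.12], [-1.47, 1.34], [0.16, 2.42], [-1.27, 4.41], [0.06, 2.06], [-2.6, 2.6]. Speed limits (rad/s): [2.22, 2.22, 2.79, 2.79, 3.14, 3.14, 3.14].

INTERFACE

Orientations are given as a unit quaternion [x, y, z, w].
In Python, from bench import read_state, viewer, r gives the robot as it stands.
- The arm moves only by the tool carry_out, never from a script. Its argument "moves" is a list of rows, each a list of 6 numbers: the shift along the tool's x, y, z in units of 40 mm (1.0 is 40 mm), then the turn, a rotation vector about the tool's x, y, z in units of 8 degrees (1.0 is 8 degrees). A call has 1 to 20 rows; each row shifts and turns the commanded pose from where the row before left it, along the tool's axes as they then stand; what a row does not reach is not made up. A row lasts 1/8 s, in which the tool goes at most 62.5 mm and 10.7 degrees, less where a joint would pass 70% of its speed; a pose out of reach is approached as far as the arm can. A call is refused whole if a number of a shift passes 1 or a number of a turn 1, either way. A call with a gripper value outside its range is refused whole. "fingers" is the finger opening in mm, from 0 to 87, set as the call begins (left out, the last holds). The fingers move at their own pace and stop on an object; "force" is the grip in N (left out, the last holds). Time passes only in rows, so rows that do not move let the fingers close. It gives the time, the measured TCP pose, the force, the opening and the grip force at its end, in the units of the state.
- read_state(): the state, without advancing time (a new reading comes with each control period).
- viewer.camera(name): name is "scene" or "top" or "wrist"; returns a dict with "pixels" (480x640x3 uint8, red, green, blue), "range_z" (480x640 float32, m along the optical axis (not along the pixel's ray), 0 where there is no reading), "fx", "fy", "cx", "cy" (pixels), "k1" (the pictures are not rectified: a ray, as slopes to the right and down, at radius r is drawn at 1 + k1 r^2 times it, then the intrinsics apply), "xyz" and "orientation" of the camera in the world. Camera axes: x right, y down, z forward; pixel columns grow to the right and rows downward; lengths in m; the calibration is good to about 2 mm. A picture is of the moment at which its call begins.
- r.close_job(): hands the job in; it is judged then, once.
The state is a dict: "time": time; "joint_positions": joint angles; "joint_vel": joint speeds; "joint_torque": joint torques, N m; "ee_pos": TCP position; "eef_rot": TCP orientation; "ft_force": force on the tool from outside, world axes, zero at the start; "torque": the same for the moment, N m; "width": finger opening in m; "grip_force": force on a finger pad.
Only numpy, scipy, OpenCV 4.12 (cv2) and the standard library are available. Lean on these libraries where they do the work, as an engineer would, in place of code of your own. Each camera call takes 0.05 s, during which the arm holds its last target. There are 200 camera calls.

## Working session

There is one attempt and no reset: what is moved stays moved. The work goes in short steps, Python scripts to look and compute and a tool call to move; the robot and the scene stay as the last step left them, time stands still between calls to the robot, and variables do not carry over. Pictures are saved under pics/ and viewed, at most 10 in all, crops included, and the job is handed in when it is done.

Besides the shell and the picture viewer there is one more tool, called after "Emit:" as a command line: name --pt "numbers of a row" for each row, then --argument value for the rest. carry_out: Moves the arm, as the interface text tells. Its arguments: {"type":"object","properties":{"moves":{"type":"array","items":{"type":"array","items":{"type":"number"}}},"fingers":{"type":"number"},"force":{"type":"number"}},"required":["moves"]}

```bash
ls; mkdir -p pics
cat > h.py <<'E'
import numpy as np, cv2
from scipy.spatial.transform import Rotation as R
from bench import read_state, viewer, r
def cam(n,save=None):
    c=viewer.camera(n)
    if save: cv2.imwrite('pics/'+save,c['pixels'][:,:,::-1])
    np.save('pics/'+n+'.npy',c,allow_pickle=True)
    return c
def load(n): return np.load('pics/'+n+'.npy',allow_pickle=True).item()
def ray(c,u,v):
    K=np.array([[c['fx'],0,c['cx']],[0,c['fy'],c['cy']],[0,0,1.]])
    p=cv2.undistortPoints(np.array([[[u,v]]],float),K,np.array([c['k1'],0,0,0.]))[0,0]
    return p
def pt(c,u,v):
    p=ray(c,u,v); z=c['range_z'][int(round(v)),int(round(u))]
    return np.array(c['xyz'])+R.from_quat(c['orientation']).apply(np.array([p[0],p[1],1])*z)
def onz(c,u,v,h):
    p=ray(c,u,v); d=R.from_quat(c['orientation']).apply([p[0],p[1],1]); o=np.array(c['xyz'])
    return o+d*(h-o[2])/d[2]
def cloud(c):
    v,u=np.mgrid[:480,:640]
    K=np.array([[c['fx'],0,c['cx']],[0,c['fy'],c['cy']],[0,0,1.]])
    p=cv2.undistortPoints(np.stack([u,v],-1).reshape(-1,1,2).astype(float),K,np.array([c['k1'],0,0,0.]))[:,0]
    z=c['range_z'].reshape(-1,1)
    P=np.hstack([p*z,z]); W=R.from_quat(c['orientation']).apply(P)+np.array(c['xyz'])
    W[z[:,0]<=0]=np.nan
    return W.reshape(480,640,3)
E
python3 - <<'E'
from h import *
a=cam('scene','s1.png');b=cam('top','t1.png')
for c in(a,b):print(c['xyz'],c['orientation'],c['fx'],c['k1'])
s=read_state();print(s,r.finger_overhang)
E
```

```text
pics
[0.17222959 0.64449862 0.93555835] [-0.2674735   0.89221374 -0.34803303  0.10623361] 478.7732826393429 -0.09356918876770716
[0.33463243 0.00373849 1.50522528] [ 0.71232668 -0.69708776  0.05483725 -0.06043372] 486.89343052694414 -0.1091558400992512
{'time': 0.1, 'joint_positions': array([ 1.12639213,  0.33278171, -0.06473851,  1.46084875,  0.02160899,
        1.34986186, -0.08848222]), 'joint_vel': array([ 0.00014002, -0.00337376, -0.00152978, -0.00150271,  0.00219383,
       -0.00037263, -0.00090681]), 'joint_torque': array([ 2.07558100e-03, -6.24543142e+01,  2.50216783e-02, -3.90715313e+01,
       -6.14133873e-02,  3.65999225e-02, -1.38591730e-05]), 'ee_pos': array([ 0.25576832, -0.56992666,  0.23585451]), 'eef_rot': array([ 9.77834417e-01,  2.09378822e-01, -1.49993030e-04, -5.82836539e-04]), 'ft_force': array([-0.64362202, -0.222552  , -0.43886154]), 'torque': array([-0.00639265, -0.03454658, -0.03583152]), 'grip_force': 0.0, 'width': 0.08713638587146108} 0.014
```

View pics/s1.png

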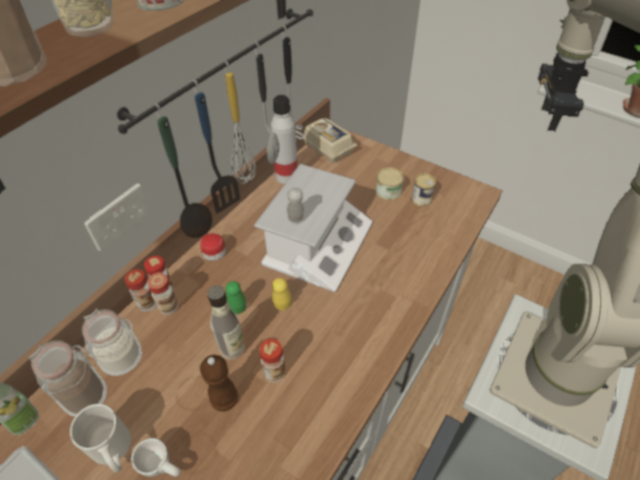

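View pics/t1.png

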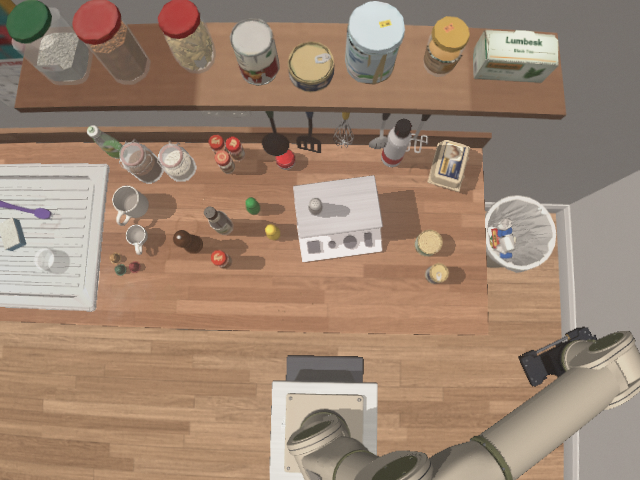

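Scene/top views: the grey-capped salt is on the plate at top (316,206); its lookalikes, green (252,205) and yellow (272,231), stand on the worktop and are not meant. There are two tins on the right, top (429,243) and (437,274); the smaller one at (437,274) should be the slim tin. Keys left to right in top: square (314,246), small round (332,244), large round (350,241), bar (368,239). I'll measure these and check with a crop.

```bash
cat > m1.py <<'E'
from h import *
t=load('top'); s=load('scene')
W=cloud(t)
# plate
z=W[...,2]; box=np.zeros(z.shape,bool); box[170:270,285:395]=1
m=((abs(z-.144)<.006)&box).astype(np.uint8)
n,l,st,_=cv2.connectedComponentsWithStats(m); k=1+st[1:,4].argmax(); m=(l==k)
P=W[m]; print('plate z',np.median(P[:,2]),st[k])
cs,_=cv2.findContours(m.astype(np.uint8),cv2.RETR_EXTERNAL,cv2.CHAIN_APPROX_NONE)
q=np.array([onz(t,*p,.144)[:2] for p in cs[0][:,0].astype(float)]).astype(np.float32)
print('plate rect',cv2.minAreaRect(q))
# salt, tins : points above
def obj(c,W,u0,u1,v0,v1,zlo,zhi,name):
    z=W[v0:v1,u0:u1,2]; mm=(z>zlo)&(z<zhi); p=W[v0:v1,u0:u1][mm]
    if len(p): print(name,len(p),'med',np.median(p,0).round(4),'min',p.min(0).round(4),'max',p.max(0).round(4))
obj(t,W,300,332,190,225,.22,.26,'salt top')
obj(t,W,410,447,225,260,.04,.1,'tinA'); obj(t,W,420,455,260,292,.04,.1,'tinB')
obj(t,W,170,205,225,256,.15,.2,'mill');obj(t,W,205,232,245,270,.09,.12,'jar');obj(t,W,200,235,200,238,.19,.23,'sauce')
obj(t,W,260,282,220,242,.08,.1,'yellow');obj(t,W,240,262,193,218,.08,.1,'green')
for n,u,v in[('sq',314,246),('sm',332,244),('rd',350,241),('bar',368,239)]: print(n,pt(t,u,v).round(4),onz(t,u,v,.044).round(4))
V=cloud(s)
obj(s,V,280,310,180,225,.225,.26,'S salt');obj(s,V,372,408,165,202,.05,.1,'S wide'),obj(s,V,410,440,170,208,.06,.1,'S slim')
a=cv2.resize(t['pixels'][180:290,290:455],None,fx=4,fy=4,interpolation=2)
cv2.imwrite('pics/c1.png',a[:,:,::-1])
E
python3 m1.py
```

```text
plate z 0.14428331612877265 [ 293  175   90   64 4030]
plate rect ((0.6588394641876221, -0.024542078375816345), (0.15622635185718536, 0.23953790962696075), 9.052783966064453)
salt top 123 med [0.6435 0.0366 0.2298] min [0.6279 0.0205 0.221 ] max [0.6617 0.0531 0.2403]
tinA 494 med [ 0.5751 -0.3072  0.0551] min [ 0.538  -0.3437  0.0401] max [ 0.6123 -0.2715  0.0656]
tinB 305 med [ 0.4799 -0.3282  0.0686] min [ 0.4537 -0.3572  0.0406] max [ 0.5073 -0.3025  0.0785]
mill 150 med [0.555  0.4188 0.1568] min [0.5347 0.4003 0.1501] max [0.5759 0.4414 0.1749]
jar 199 med [0.5066 0.3174 0.1069] min [0.4861 0.2955 0.0924] max [0.531  0.3399 0.1142]
sauce 140 med [0.6172 0.3233 0.2137] min [0.6025 0.3083 0.1901] max [0.6368 0.3413 0.2231]
yellow 85 med [0.598  0.1718 0.0865] min [0.5834 0.157  0.0803] max [0.6115 0.1879 0.0961]
green 83 med [0.6786 0.2347 0.0858] min [0.6657 0.2205 0.0803] max [0.6966 0.2488 0.096 ]
sq [0.5567 0.0411 0.0463] [0.557  0.0412 0.044 ]
sm [ 0.564  -0.0133  0.0461] [ 0.5643 -0.0133  0.044 ]
rd [ 0.5746 -0.0679  0.0445] [ 0.5747 -0.0679  0.044 ]
bar [ 0.5823 -0.1228  0.0427] [ 0.582  -0.1226  0.044 ]
S salt 120 med [0.6443 0.0412 0.2311] min [0.6312 0.0243 0.225 ] max [0.6607 0.0521 0.2363]
S wide 414 med [ 0.5776 -0.3061  0.0545] min [ 0.5408 -0.3457  0.05  ] max [ 0.6151 -0.2661  0.0614]
S slim 296 med [ 0.4815 -0.3277  0.0679] min [ 0.4533 -0.3624  0.0601] max [ 0.5107 -0.2969  0.0756]
```

View pics/c1.png

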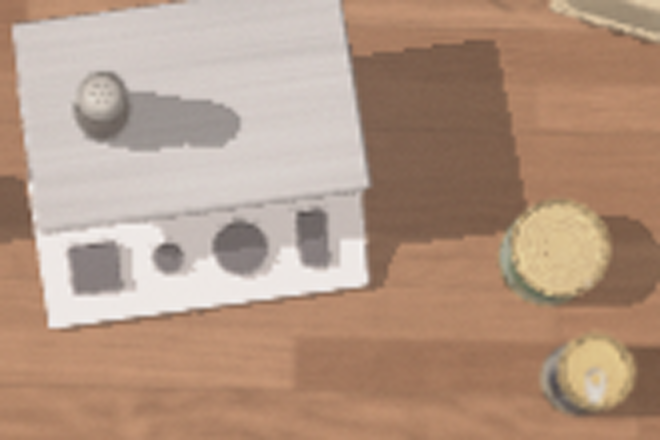

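The crop shows square (97,267), small round (168,257), large round (240,247) and bar (313,238). The slim tin is at crop (595,372): it measures 0.07 high and about 57 mm wide, against 0.055 and 75 mm for the wide tin. The scale yaw is about 9°, and the grey salt shaker is at (0.644, 0.039).

Emit:
carry_out --pt "0 0 -1 0 0 0.95" --pt "0 0 0 0 0 0.95" --pt "0.85 -0.97 0 0 0 0" --pt "0.85 -0.97 0 0 0 0" --pt "0.85 -0.97 0 0 0 0" --pt "0.85 -0.97 0 0 0 0" --pt "0.85 -0.97 0 0 0 0" --pt "0.85 -0.97 0 0 0 0" --pt "0.85 -0.97 0 0 0 0" --pt "0.85 -0.97 0 0 0 0" --pt "0.85 -0.97 0 0 0 0" --pt "0.85 -0.97 0 0 0 0" --pt "0.85 -0.97 0 0 0 0" --pt "0.85 -0.97 0 0 0 0" --pt "0 0 0 0 0 0" --fingers 80 --force 15

```text
time: 1.98
ee_pos: [0.5872, -0.0417, 0.2758]
eef_rot: [0.997, 0.082, -0.0, -0.001]
ft_force: [-0.6, -0.0, -0.9]
width: 0.08
grip_force: 0.0
```

```bash
cat > d.py <<'E'
import sys
from h import *
# usage: d.py x y z [tilt_deg]: units of shift and turn to target; scale-yaw tool, tilt about tool y
YAW=9.0
x,y,z=map(float,sys.argv[1:4]); tilt=float(sys.argv[4]) if len(sys.argv)>4 else 0
s=read_state(); q=R.from_quat(s['eef_rot'])
X=np.array([np.cos(np.radians(YAW)),np.sin(np.radians(YAW)),0]);Z=np.array([0,0,-1.]);Y=np.cross(Z,X)
T=R.from_matrix(np.stack([X,Y,Z],1))*R.from_euler('y',tilt,degrees=True)
print('t',s['time'],'pos',s['ee_pos'].round(4),'F',s['ft_force'].round(1),'w',round(s['width'],4),'g',s['grip_force'])
print('shift',(q.inv().apply(np.array([x,y,z])-s['ee_pos'])/.04).round(3),'in target axes',(T.inv().apply(np.array([x,y,z])-s['ee_pos'])/.04).round(3),'turn',(np.degrees((q.inv()*T).as_rotvec())/8).round(3))
E
python3 d.py .644 .039 .189
```

```text
t 1.975 pos [ 0.5872 -0.0417  0.2758] F [-0.6 -0.  -0.9] w 0.08 g 0.0
shift [ 1.73  -1.754  2.174] in target axes [ 1.718 -1.771  2.17 ] turn [-0.018  0.003  0.045]
```

Emit:
carry_out --pt "0.86 -0.88 0 0 0 0" --pt "0.86 -0.87 0 0 0 0" --pt "0 0 0.7 0 0 0" --pt "0 0 0.7 0 0 0" --pt "0 0 0.77 0 0 0" --pt "0 0 0 0 0 0"

```text
time: 2.72
ee_pos: [0.6418, 0.0319, 0.1872]
eef_rot: [0.997, 0.078, -0.003, 0.0]
ft_force: [-0.4, -0.2, 0.0]
width: 0.0801
grip_force: 0.0
```

```bash
python3 d.py .644 .039 .189
```

```text
t 2.725 pos [0.6418 0.0319 0.1872] F [-0.4 -0.2  0. ] w 0.0801 g 0.0
shift [ 0.081 -0.167 -0.046] in target axes [ 0.082 -0.167 -0.046] turn [ 0.001  0.036 -0.01 ]
```

Emit:
carry_out --pt "0.06 -0.15 0 0 0 0" --pt "0 0 0 0 0 0"

```text
time: 2.98
ee_pos: [0.6455, 0.0404, 0.1914]
eef_rot: [0.997, 0.079, 0.001, -0.0]
ft_force: [-0.4, -0.5, -0.1]
width: 0.0796
grip_force: 0.0
```

Emit:
carry_out --pt "0 0 0 0 0 0" --pt "0 0 0 0 0 0" --pt "0 0 0 0 0 0" --pt "0 0 0 0 0 0" --pt "0 0 0 0 0 0" --fingers 30 --force 15

```text
time: 3.6
ee_pos: [0.6448, 0.0393, 0.1897]
eef_rot: [0.997, 0.078, -0.0, 0.0]
ft_force: [0.3, 0.7, -0.6]
width: 0.0404
grip_force: 14.8
```

```bash
python3 d.py .44 .17 .25
```

```text
t 3.6 pos [0.6448 0.0393 0.1897] F [ 0.3  0.7 -0.6] w 0.0404 g 14.776126030774321
shift [-4.549 -4.025 -1.508] in target axes [-4.546 -4.028 -1.507] turn [ 0.002  0.    -0.004]
```

Emit:
carry_out --pt "0 0 -0.75 0 0 0" --pt "0 0 -0.75 0 0 0" --pt "-0.91 -0.4 0 0 0 0" --pt "-0.91 -0.8 0 0 0 0" --pt "-0.91 -0.9 0 0 0 0" --pt "-0.91 -1 0 0 0 0" --pt "-0.91 -0.93 0 0 0 0" --pt "0 0 0 0 0 0" --pt "0 0 0 0 0 0"

```text
time: 4.72
ee_pos: [0.4402, 0.1699, 0.2499]
eef_rot: [0.997, 0.078, 0.0, 0.0]
ft_force: [1.1, -1.1, -0.5]
width: 0.0406
grip_force: 14.8
```

```bash
python3 d.py .44 .17 .047; python3 -c "
from h import *
cam('scene','s2.png')"
```

```text
t 4.725 pos [0.4402 0.1699 0.2499] F [ 1.1 -1.1 -0.5] w 0.0406 g 14.762605535943294
shift [-7.000e-03 -5.000e-03  5.072e+00] in target axes [-4.000e-03 -2.000e-03  5.072e+00] turn [ 0.004 -0.004 -0.005]
```

View pics/s2.png

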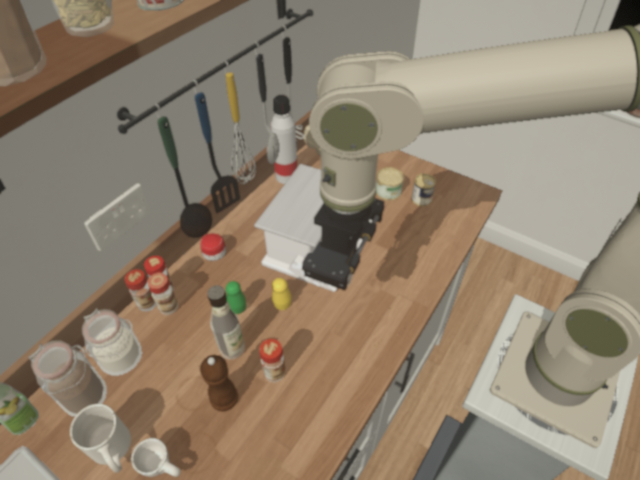

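The gripper holds something about 41 mm wide at full grip force. The shaker itself is hidden behind the gripper at (335,260), and the plate looks empty. Lowering it now.

Emit:
carry_out --pt "0 0 1 0 0 0" --pt "0 0 1 0 0 0" --pt "0 0 1 0 0 0" --pt "0 0 1 0 0 0" --pt "0 0 0.6 0 0 0" --pt "0 0 0.25 0 0 0" --pt "0 0 0.15 0 0 0" --pt "0 0 0.05 0 0 0" --pt "0 0 0 0 0 0" --pt "0 0 0 0 0 0"

```text
time: 6.02
ee_pos: [0.4403, 0.1704, 0.0483]
eef_rot: [0.997, 0.078, 0.001, 0.0]
ft_force: [-0.1, -0.4, 0.1]
width: 0.0407
grip_force: 14.8
```

```bash
python3 d.py .44 .17 .0457
```

```text
t 6.025 pos [0.4403 0.1704 0.0483] F [-0.1 -0.4  0.1] w 0.0407 g 14.76288398145698
shift [-0.009  0.008  0.065] in target axes [-0.009  0.008  0.065] turn [ 0.001 -0.007 -0.004]
```

Emit:
carry_out --pt "0 0 0.05 0 0 0" --pt "0 0 0.03 0 0 0" --pt "0 0 0 0 0 0"

```text
time: 6.4
ee_pos: [0.4406, 0.1704, 0.0454]
eef_rot: [0.997, 0.078, 0.001, 0.0]
ft_force: [-3.1, -3.1, 10.5]
width: 0.0403
grip_force: 15.7
```

Emit:
carry_out --pt "0 0 0 0 0 0" --pt "0 0 0 0 0 0" --pt "0 0 0 0 0 0" --pt "0 0 0 0 0 0" --fingers 75

```text
time: 6.9
ee_pos: [0.4398, 0.1703, 0.0444]
eef_rot: [0.997, 0.078, -0.0, 0.0]
ft_force: [-0.1, 0.0, -0.2]
width: 0.0711
grip_force: 0.0
```

Emit:
carry_out --pt "0 0 -0.7 0 0 0" --pt "0 0 -1 0 0 0" --pt "0 0 -1 0 0 0" --pt "0 0 -1 0 0 0" --pt "0 0 -0.5 0 0 0" --pt "0 0 0 0 0 0"

```text
time: 7.65
ee_pos: [0.4406, 0.1706, 0.2137]
eef_rot: [0.997, 0.078, 0.001, -0.0]
ft_force: [0.1, -0.2, -0.3]
width: 0.075
grip_force: 0.0
```

```bash
cat > m2.py <<'E'
from h import *
t=cam('top','t2.png'); W=cloud(t)
x,y,z=W[...,0],W[...,1],W[...,2]
m=(abs(x-.44)<.05)&(abs(y-.17)<.05)&(z>.05)&(z<.12)
print('salt',m.sum(),np.median(W[m],0), W[m].min(0),W[m].max(0))
cv2.imwrite('pics/c2.png',cv2.resize(t['pixels'][160:340,180:460],None,fx=2.8,fy=2.8,interpolation=2)[:,:,::-1])
E
python3 m2.py; python3 d.py 0.52 -0.07 .2
```

```text
t 7.7 pos [0.44   0.1703 0.2124] F [-0.  -0.3 -0.2] w 0.075 g 0.0
shift [1.039 6.245 0.313] in target axes [1.035 6.246 0.311] turn [ 0.002 -0.005 -0.005]
  return _methods._mean(a, axis=axis, dtype=dtype,
  ret = um.true_divide(
Traceback (most recent call last):
  File "m2.py", line 5, in <module>
    print('salt',m.sum(),np.median(W[m],0), W[m].min(0),W[m].max(0))
                                            ~~~~~~~~^^^
ValueError: zero-size array to reduction operation minimum which has no identity
```

Emit:
carry_out --pt "0 0.8 0 0 0 0" --pt "0 0.9 0 0 0.94 0" --pt "0 0.9 0 0 0.94 0" --pt "0 0.9 0 0 0.94 0" --pt "0 0.9 0 0 0.93 0" --pt "0 0.9 0 0 0 0" --pt "0 0.9 0 0 0 0" --pt "0 0 0 0 0 0" --pt "0 0 0 0 0 0" --fingers 0 --force 20

```text
time: 8.82
ee_pos: [0.478, -0.074, 0.2113]
eef_rot: [0.963, 0.076, 0.257, -0.021]
ft_force: [0.5, 0.5, 0.3]
width: 0.0014
grip_force: 0.0
```

```bash
python3 m2.py; python3 d.py 0.549 -0.071 .082 30
python3 - <<'E'
from h import *
s=load('scene');t=np.load('pics/top.npy',allow_pickle=True).item()
E
```

```text
salt 131 [0.43874614 0.1689224  0.08447365] [0.42303383 0.15411933 0.05006773] [0.45904579 0.18740604 0.09805175]
t 8.875 pos [ 0.4781 -0.0737  0.2116] F [ 0.1 -0.1  0.1] w 0.0005 g 0.0
shift [-0.09   0.213  3.686] in target axes [-0.096  0.211  3.686] turn [-0.004  0.011  0.002]
```

View pics/c2.png

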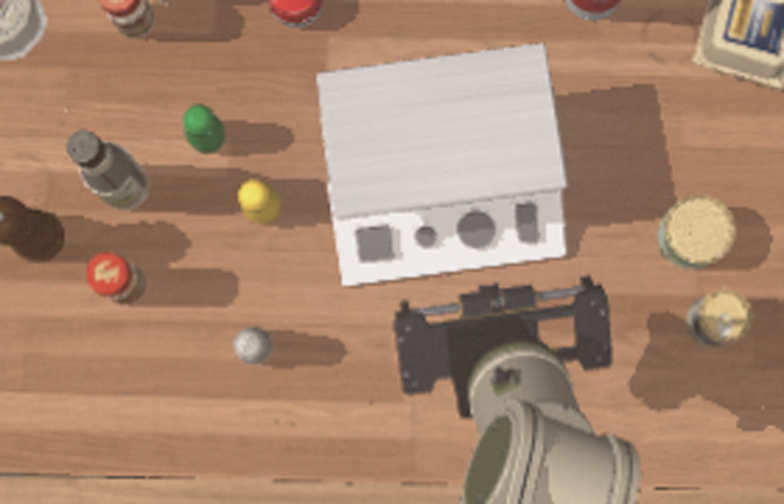

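The shaker stands upright at crop (252,345), i.e. (0.439, 0.169), and the plate is empty. All four keys are in view, with the large round one at crop (477,229). Next I press it.

Emit:
carry_out --pt "-0.04 0.1 0.92 0 0 0" --pt "-0.05 0.11 0.92 0 0 0" --pt "0 0 0.92 0 0 0" --pt "0 0 0.92 0 0 0" --pt "0 0 0 0 0 0"

```text
time: 9.5
ee_pos: [0.5483, -0.0701, 0.0805]
eef_rot: [0.963, 0.076, 0.256, -0.022]
ft_force: [-0.8, -0.3, -0.2]
width: 0.0002
grip_force: 0.0
```

Emit:
carry_out --pt "0 0 0.35 0 0 0" --pt "0 0 0.3 0 0 0" --pt "0 0 0.15 0 0 0" --pt "0 0 0.05 0 0 0" --pt "0 0 0 0 0 0"

```text
time: 10.12
ee_pos: [0.5664, -0.0693, 0.0541]
eef_rot: [0.963, 0.076, 0.258, -0.02]
ft_force: [-1.4, 0.5, 2.6]
width: 0.0006
grip_force: 1.3
```

```bash
python3 d.py 0.564 -0.0686 .0561 30;python3 -c "
from h import *
t=cam('top');cv2.imwrite('pics/c3.png',cv2.resize(t['pixels'][220:280,290:400],None,fx=6,fy=6,interpolation=2)[:,:,::-1])
"
```

```text
t 10.125 pos [ 0.5664 -0.0693  0.0541] F [-1.4  0.5  2.6] w 0.0006 g 1.3444674482525443
shift [-0.023 -0.027 -0.072] in target axes [-0.023 -0.027 -0.072] turn [ 0.002 -0.002 -0.003]
```

View pics/c3.png

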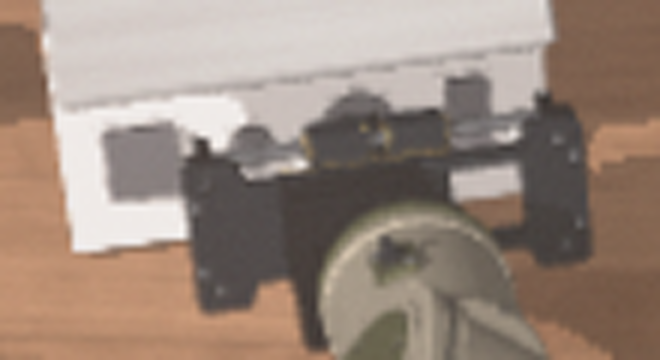

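The gripper is over the large round key at crop (358,105), with the square, small and bar keys free on either side. The force along the tool is about 3 N, so the key is about half down. Pressing further.

Emit:
carry_out --pt "0 0 0.06 0 0 0" --pt "0 0 0.05 0 0 0" --pt "0 0 0 0 0 0" --pt "0 0 0 0 0 0"

```text
time: 10.68
ee_pos: [0.5683, -0.069, 0.0509]
eef_rot: [0.963, 0.076, 0.258, -0.02]
ft_force: [-18.4, 0.7, 22.5]
width: 0.0005
grip_force: 14.5
```

```bash
python3 d.py 0.564 -0.0686 .0561 30
```

```text
t 10.675 pos [ 0.5683 -0.069   0.0509] F [-18.4   0.7  22.5] w 0.0005 g 14.462152356281877
shift [-0.025 -0.028 -0.166] in target axes [-0.025 -0.028 -0.165] turn [ 0.002 -0.003 -0.002]
```

The large round key bottomed out: 29 N axial, 6.6 mm past the estimated contact point. Back off and move 112 mm along the row to the square key, staying clear of the small one.

Emit:
carry_out --pt "0 0 -0.5 0 0 0" --pt "0 0 -0.7 0 0 0" --pt "0 -0.94 0 0 0 0" --pt "0 -0.94 0 0 0 0" --pt "0 -0.94 0 0 0 0" --pt "0 0 0 0 0 0" --pt "0 0 0 0 0 0"

```text
time: 11.55
ee_pos: [0.5273, 0.0381, 0.0915]
eef_rot: [0.963, 0.076, 0.258, -0.02]
ft_force: [-0.5, -0.4, 0.8]
width: 0.0004
grip_force: 0.0
```

```bash
python3 d.py 0.5467 0.0414 .0561 30
```

```text
t 11.55 pos [0.5273 0.0381 0.0915] F [-0.5 -0.4  0.8] w 0.0004 g 0.0
shift [-0.016 -0.007  1.013] in target axes [-0.016 -0.006  1.013] turn [ 0.004  0.    -0.003]
```

Emit:
carry_out --pt "0 0 0.4 0 0 0" --pt "0 0 0.4 0 0 0" --pt "0 0 0.2 0 0 0" --pt "0 0 0.1 0 0 0" --pt "0 0 0.06 0 0 0" --pt "0 0 0.03 0 0 0" --pt "0 0 0 0 0 0" --pt "0 0 0 0 0 0"

```text
time: 12.55
ee_pos: [0.5503, 0.0416, 0.0508]
eef_rot: [0.963, 0.075, 0.258, -0.02]
ft_force: [-11.3, -4.0, 13.4]
width: 0.0003
grip_force: 8.7
```

```bash
python3 d.py 0.5467 0.0414 .0561 30
```

```text
t 12.55 pos [0.5503 0.0416 0.0508] F [-11.3  -4.   13.4] w 0.0003 g 8.742884045932442
shift [-0.013 -0.009 -0.159] in target axes [-0.012 -0.01  -0.159] turn [ 0.011  0.002 -0.006]
```

The square key is fully down: 17.5 N axial, at the same depth as the round key. Now back off, untilt and go to the slim tin.

Emit:
carry_out --pt "0 0 -0.6 0 0 0" --pt "0 0 -1 0 0 0" --pt "0 0 -1 0 0 0" --pt "0 0.9 -0.5 0 0 0" --pt "0 0.9 0 0 -0.94 0" --pt "0 0.9 0 0 -0.94 0" --pt "0 0.9 0 0 -0.94 0" --pt "0 0.9 0 0 -0.93 0" --pt "0 0.9 0 0 0 0" --pt "0 0.9 0 0 0 0" --pt "0 0.9 0 0 0 0" --pt "0 0.9 0 0 0 0" --pt "0 0.9 0 0 0 0" --pt "0 0 0 0 0 0" --pt "0 0 0 0 0 0" --fingers 87

```text
time: 14.42
ee_pos: [0.5458, -0.3219, 0.1578]
eef_rot: [0.997, 0.079, 0.0, -0.0]
ft_force: [0.6, 0.7, -0.1]
width: 0.0869
grip_force: 0.0
```

```bash
python3 d.py .481 -.328 .036
```

```text
t 14.425 pos [ 0.5458 -0.3219  0.1578] F [ 0.6  0.7 -0.1] w 0.0869 g 0.0
shift [-1.627 -0.102  3.043] in target axes [-1.625 -0.104  3.044] turn [-0.004 -0.004  0.001]
```

Emit:
carry_out --pt "-0.82 -0.05 0 0 0 0" --pt "-0.81 -0.05 0 0 0 0" --pt "0 0 0 0 0 0" --pt "0 0 0.8 0 0 0" --pt "0 0 0.8 0 0 0" --pt "0 0 0.8 0 0 0" --pt "0 0 0.64 0 0 0" --pt "0 0 0 0 0 0" --pt "0 0 0 0 0 0"

```text
time: 15.55
ee_pos: [0.4818, -0.3288, 0.0374]
eef_rot: [0.997, 0.079, 0.001, 0.0]
ft_force: [-0.3, -0.3, -0.5]
width: 0.0869
grip_force: 0.0
```

Emit:
carry_out --pt "0 0 0 0 0 0" --pt "0 0 0 0 0 0" --pt "0 0 0 0 0 0" --pt "0 0 0 0 0 0" --pt "0 0 0 0 0 0" --fingers 45 --force 20

```text
time: 16.18
ee_pos: [0.4807, -0.3294, 0.0365]
eef_rot: [0.997, 0.078, 0.0, 0.0]
ft_force: [-0.8, -1.2, 3.1]
width: 0.0569
grip_force: 20.0
```

```bash
python3 d.py .481 -.328 .25
```

```text
t 16.175 pos [ 0.4807 -0.3294  0.0365] F [-0.8 -1.2  3.1] w 0.0569 g 19.999720389023423
shift [ 0.015 -0.03  -5.338] in target axes [ 0.013 -0.033 -5.338] turn [ 0.004 -0.003 -0.005]
```

The gripped width is 56.9 mm, so this is the slim tin. Lifting and carrying it to the plate.

Emit:
carry_out --pt "0 0 -0.5 0 0 0" --pt "0 0 -0.9 0 0 0" --pt "0 0 -1 0 0 0" --pt "0 0 -1 0 0 0" --pt "0 0 -1 0 0 0" --pt "0 0 -0.9 0 0 0" --pt "0 0 0 0 0 0"

```text
time: 17.05
ee_pos: [0.4815, -0.3296, 0.2509]
eef_rot: [0.997, 0.078, 0.002, 0.001]
ft_force: [0.5, -0.1, -0.9]
width: 0.0571
grip_force: 20.0
```

```bash
python3 d.py .6588 -.0245 .1815
```

```text
t 17.05 pos [ 0.4815 -0.3296  0.2509] F [ 0.5 -0.1 -0.9] w 0.0571 g 19.99981218483299
shift [ 5.56  -6.848  1.736] in target axes [ 5.57  -6.84   1.735] turn [ 0.02  -0.026 -0.004]
```

Emit:
carry_out --pt "0.62 -0.76 0 0 0 0" --pt "0.62 -0.76 0 0 0 0" --pt "0.62 -0.76 0 0 0 0" --pt "0.62 -0.76 0 0 0 0" --pt "0.62 -0.76 0 0 0 0" --pt "0.62 -0.76 0 0 0 0" --pt "0.62 -0.76 0 0 0 0" --pt "0.62 -0.76 0 0 0 0" --pt "0.61 -0.76 0 0 0 0" --pt "0 0 0 0 0 0" --pt "0 0 0 0 0 0"

```text
time: 18.42
ee_pos: [0.6574, -0.0247, 0.2468]
eef_rot: [0.997, 0.078, -0.001, 0.0]
ft_force: [0.6, -0.2, -1.4]
width: 0.057
grip_force: 20.0
```

```bash
python3 d.py .6588 -.0245 .1815
```

```text
t 18.425 pos [ 0.6574 -0.0247  0.2468] F [ 0.6 -0.2 -1.4] w 0.057 g 19.99952587997541
shift [ 3.900e-02 -1.000e-03  1.632e+00] in target axes [ 0.035 -0.     1.632] turn [ 0.002  0.015 -0.006]
```

Emit:
carry_out --pt "0.03 0 0.7 0 0 0" --pt "0 0 0.6 0 0 0" --pt "0 0 0.22 0 0 0" --pt "0 0 0.08 0 0 0" --pt "0 0 0 0 0 0" --pt "0 0 0 0 0 0"

```text
time: 19.18
ee_pos: [0.6596, -0.024, 0.1851]
eef_rot: [0.997, 0.078, 0.001, 0.0]
ft_force: [-0.9, 0.3, -0.7]
width: 0.0569
grip_force: 20.0
```

```bash
python3 d.py .6588 -.0245 .1805
```

```text
t 19.175 pos [ 0.6596 -0.024   0.1851] F [-0.9  0.3 -0.7] w 0.0569 g 19.99962776200846
shift [-0.021  0.011  0.116] in target axes [-0.021  0.011  0.116] turn [ 0.002 -0.01  -0.005]
```

Emit:
carry_out --pt "0 0 0.06 0 0 0" --pt "0 0 0.05 0 0 0" --pt "0 0 0.02 0 0 0" --pt "0 0 0 0 0 0"

```text
time: 19.68
ee_pos: [0.6593, -0.0239, 0.1805]
eef_rot: [0.997, 0.078, 0.001, 0.0]
ft_force: [-4.6, -0.2, 8.3]
width: 0.0572
grip_force: 20.0
```

```bash
python3 d.py .6588 -.0245 .1805
```

```text
t 19.675 pos [ 0.6593 -0.0239  0.1805] F [-4.6 -0.2  8.3] w 0.0572 g 19.999719962943345
shift [-0.015  0.013  0.   ] in target axes [-0.015  0.013  0.   ] turn [ 0.002 -0.008 -0.004]
```

Emit:
carry_out --pt "0 0 0 0 0 0" --pt "0 0 0 0 0 0" --pt "0 0 0 0 0 0" --pt "0 0 0 0 0 0" --pt "0 0 -0.6 0 0 0" --pt "0 0 -1 0 0 0" --pt "0 0 -0.7 0 0 0" --pt "-1 0.5 0 0 0 0" --pt "-1 0.5 0 0 0 0" --pt "-1 0.5 0 0 0 0" --pt "-1 0.5 0 0 0 0" --pt "0 0 0 0 0 0" --pt "0 0 0 0 0 0" --fingers 80

```text
time: 21.3
ee_pos: [0.5139, -0.1274, 0.2712]
eef_rot: [0.997, 0.078, 0.0, -0.0]
ft_force: [0.7, 0.8, -0.5]
width: 0.08
grip_force: 0.0
```

```bash
python3 d.py .5581 -.126 .082 30
python3 - <<'E'
from h import *
t=cam('top'); W=cloud(t); z=W[...,2]
b=(abs(W[...,0]-.659)<.06)&(abs(W[...,1]+.024)<.06)&(z>.19)&(z<.24)
p=W[b]; print(len(p),np.median(p,0),p.min(0),p.max(0))
b&=z>.208
p=W[b]; print((p.min(0)+p.max(0))/2)
cv2.imwrite('pics/c4.png',cv2.resize(t['pixels'][160:340,180:460],None,fx=2.8,fy=2.8,interpolation=2)[:,:,::-1])
E
```

```text
t 21.3 pos [ 0.5139 -0.1274  0.2712] F [ 0.7  0.8 -0.5] w 0.08 g 0.0
shift [1.092 0.139 4.73 ] in target axes [-1.416  0.139  4.644] turn [ 0.000e+00  3.744e+00 -1.000e-03]
370 [ 0.65738862 -0.0225928   0.21331481] [ 0.62989803 -0.05016805  0.19038833] [0.68790609 0.00469402 0.22322026]
[ 0.65925327 -0.02273702  0.21563469]
```

View pics/c4.png

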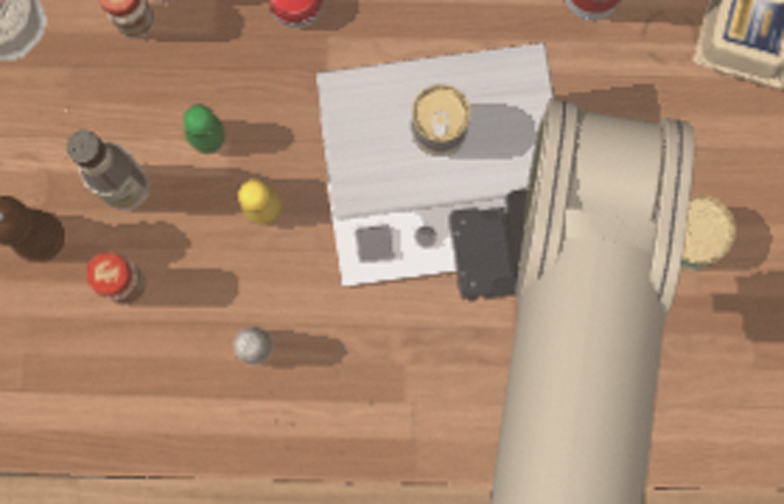

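The slim tin stands upright on the plate at crop (441,117), i.e. (0.659, -0.023), within 2 mm of the plate centre, and is released. Now the bar key.

Emit:
carry_out --pt "0 0 0 0 0.94 0" --pt "0 0 0 0 0.94 0" --pt "0 0 0 0 0.94 0" --pt "0 0 0 0 0.92 0" --pt "-0.7 0.07 0 0 0 0" --pt "-0.7 0.07 0 0 0 0" --pt "0 0 0.9 0 0 0" --pt "0 0 0.9 0 0 0" --pt "0 0 0.9 0 0 0" --pt "0 0 0.9 0 0 0" --pt "0 0 0.6 0 0 0" --pt "0 0 0 0 0 0" --pt "0 0 0 0 0 0" --fingers 0

```text
time: 22.98
ee_pos: [0.5496, -0.1276, 0.0981]
eef_rot: [0.963, 0.076, 0.258, -0.02]
ft_force: [-0.6, -0.8, -0.2]
width: 0.0007
grip_force: 0.0
```

```bash
python3 d.py .5729 -.1236 .0561 30
```

```text
t 22.975 pos [ 0.5496 -0.1276  0.0981] F [-0.6 -0.8 -0.2] w 0.0007 g 0.0
shift [-0.012 -0.009  1.204] in target axes [-0.013 -0.009  1.204] turn [0.    0.007 0.002]
```

Emit:
carry_out --pt "-0.01 0 0.5 0 0 0" --pt "0 0 0.45 0 0 0" --pt "0 0 0.25 0 0 0" --pt "0 0 0.1 0 0 0" --pt "0 0 0.06 0 0 0" --pt "0 0 0.04 0 0 0" --pt "0 0 0 0 0 0" --pt "0 0 0 0 0 0"

```text
time: 23.98
ee_pos: [0.5763, -0.1238, 0.0504]
eef_rot: [0.963, 0.076, 0.258, -0.02]
ft_force: [-21.1, 2.5, 25.5]
width: 0.0003
grip_force: 16.5
```

```bash
python3 d.py .5729 -.1236 .0561 30
```

```text
t 23.975 pos [ 0.5763 -0.1238  0.0504] F [-21.1   2.5  25.5] w 0.0003 g 16.472083032131195
shift [-0.002 -0.017 -0.165] in target axes [-0.002 -0.017 -0.165] turn [ 0.     0.001 -0.004]
```

The bar key is fully down at 32 N axial. Withdrawing.

Emit:
carry_out --pt "0 0 -0.6 0 0 0" --pt "0 0 -1 0 0 0" --pt "0 0 -1 0 0 0" --pt "0 0 -1 0 0 0" --pt "0 0.5 -1 0 0 0" --pt "0 1 0 0 0 0" --pt "0 1 0 0 0 0" --pt "0 1 0 0 0 0" --pt "0 1 0 0 0 0" --pt "0 0 0 0 0 0" --pt "0 0 0 0 0 0"

```text
time: 25.35
ee_pos: [0.5137, -0.3152, 0.2081]
eef_rot: [0.963, 0.076, 0.257, -0.02]
ft_force: [-1.0, 0.2, 0.6]
width: 0.0003
grip_force: 0.0
```

```bash
python3 d.py .5 -.3 .2 30; python3 -c "
from h import *
cam('top','t5.png')"
```

```text
t 25.35 pos [ 0.5137 -0.3152  0.2081] F [-1.   0.2  0.6] w 0.0003 g 0.0
shift [-0.343 -0.429  0.036] in target axes [-0.343 -0.43   0.035] turn [-0.001  0.012 -0.004]
```

View pics/t5.png

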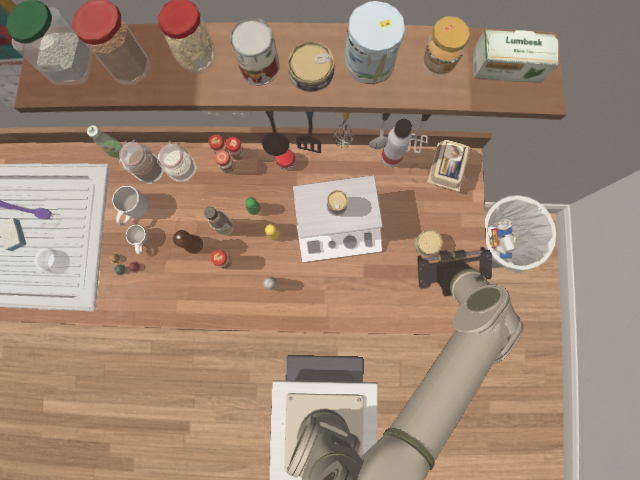

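The slim tin is at (338,202) on the plate and the salt is upright at (270,283). The keys are up, the wide tin is unmoved at (429,243), and the robot is clear. Handing in.

```bash
python3 -c "
from h import *
print(r.close_job())"
```

```text
the job is handed in; nothing more can be done
None
```

The job is handed in after about 25 s of robot time: the salt shaker stands on the worktop, the large round and then the square key were pressed with the plate empty, the slim tin stands within about 2 mm of the plate's centre, and the bar key was pressed last; the verdict was not shown to me.

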